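# Set the bench stop gauge by its thumbwheel

### The job

On the stop gauge with the orange thumbwheel, roll the wheel by its exposed rim with a fingertip until the red pointer stands over the green mark, then let go. Move the pointer only by the wheel, never by pushing the pointer itself, and leave the setting of the other gauge, with the blue wheel, alone.

Things in the scene. Friction and masses are not known exactly. Their poses are not given: they have to be found in the camera images.
- gauge_rim (a point): Top of the ORANGE wheel's rim, 58 mm above the bench, a fixed point. Wheel 56 mm diameter, 16 wide, upright in the slot of an aluminium housing (top 48 mm above the bench; 46 mm in x, 120 in y): only its top 10 mm shows. x: along the axle to the white scale; y: along the scale, the way the rim rolls; z up. Pressed with 5 to 10 N and drawn along y, it rolls by friction (about 1.5 N at the rim).
- gauge_pointer: Red bar, 34 x 3 mm, lying across the white scale rail of the orange-wheeled gauge; origin on its centre line, underside 33 mm above the bench, 56 mm from the wheel's middle plane along x. Axes as gauge_rim. It moves along y with the top of the rim, same way, 1 mm per mm rolled, and stays where left. Starts level with the wheel's top; stops 70 mm to either side. Do not touch it.
- green_mark: Green plate 24 x 24 x 3 mm fixed on the white scale rail of the orange-wheeled gauge, under the pointer's path; origin at the centre of its underside, 28 mm above the bench; axes as gauge_rim. It lies 30 to 48 mm along y from the middle of the scale, on either side (a black plate lies on the other side).
- other_pointer: Red pointer of the other gauge, alike but with a BLUE wheel (and its own green and black plates); same sizes and origin. Must stay put. Both gauges are fixed to the bench on wooden bases 110 x 200 x 10 mm.
There are look-alikes about, which are no part of the job. Leave any purple look-alike of the part that bears gauge_rim alone.

How it is judged:
At the end, for the whole second after the job is handed in: The red pointer of the orange-wheeled gauge rests over the green mark: its centre line within 12.5 mm of the mark's centre along the scale, and still (y of gauge_pointer in the frame of green_mark between -0.0125 and 0.0125 m and linear speed of gauge_pointer below 0.005 m/s); the robot touches nothing.
It fails at once if the robot pushes the red pointer of the orange-wheeled gauge itself (contact force between any of the fingers, the arm and gauge_pointer above 1 N).
It fails at once if the setting of the other gauge is changed (its pointer moved by more than 8 mm) (distance of other_pointer from where it was at the start of the episode above 0.008 m).
It also fails if it takes over 48 s, if anything falls off the work surface, if the arm or the gripper's body presses on something with over 40 N, if the wrist force passes 120 N, or if a joint passes its speed limit or range.

### The arm

A 6-joint arm with a two-finger parallel gripper is mounted at the origin on the work surface. World frame = base frame: x ahead of the robot, y to its left, z up, the work surface at z = 0. Lengths are in m, angles in rad, forces in N, time in s.
With the tool pointing down it reaches from about 0.35 to 0.85 m from the base axis. Payload 8.1 kg.
Tool frame: the origin (TCP) lies midway between the tips of the shut fingers; the grasp point (between the pads) lies 19 mm behind it; z points along the fingers, y is the line along which they close (so a half turn about z gives the same grasp; the last joint's range is limited). The gripper opens to 93 mm and grips with 3 to 60 N. Pads are 15 mm wide; open, the fingers measure 128 mm over their backs; the gripper's body (75 mm by 188 mm) begins 65 mm behind the grasp point.
Start: joints at [1.189, 0.13, 1.488, -0, 1.523, -0.085], TCP at [0.175, 0.574, 0.219] pointing down, gripper open.
Joint ranges: [-2.96, 2.96], [-0.89, 2.26], [0.02, 2.5], [-1.34, 4.48], [0, 2.73], [-2.66, 2.66]. Speed limits (rad/s): [2.39, 2.39, 2.79, 3.14, 3.14, 3.14].

### API

Orientations are given as a unit quaternion [w, x, y, z].
In Python, from cell import arm, vision gives the robot as it stands.
- The arm moves only by the tool jog_arm, never from a script. Its argument "plan" is a list of rows, each a list of 7 numbers: the shift along the tool's x, y, z in mm, then the turn, a rotation vector about the tool's x, y, z in rad, then the opening in per cent of the stroke, from 0 (shut) to 100 (fully open). A call has 1 to 12 rows; each row shifts and turns the commanded pose from where the row before left it, along the tool's axes as they then stand; what a row does not reach is not made up. A row lasts 1/8 s, in which the tool goes at most 62.5 mm and 10.7 degrees, less where a joint would pass 70% of its speed; a pose out of reach is approached as far as the arm can. A call with a gripper value outside its range is refused whole. The fingers move at their own pace and stop on an object; the grip force is fixed at half the most. Time passes only in rows, so rows that do not move let the fingers close. It gives the time, the measured TCP pose, the force, the opening and the grip force at its end, in the units of the state.
- arm.observe(): the state, without advancing time (a new reading comes with each control period).
- vision.snapshot(name): name is "scene" or "top"; returns a dict with "image" (480x640x3 uint8, red, green, blue), "mtx" (3x3 intrinsics, pixels), "k1" (the pictures are not rectified: a ray, as slopes to the right and down, at radius r is drawn at 1 + k1 r^2 times it, then the intrinsics apply), "R" (3x3) and "t" (3): a world point X has camera coordinates R X + t. Camera axes: x right, y down, z forward; pixel columns grow to the right and rows downward; lengths in m; the calibration is good to about 2 mm. A picture is of the moment at which its call begins. There is no depth.
- arm.finish_job(): hands the job in; it is judged then, once.
The state is a dict: "time": time; "qpos": joint angles; "qd": joint speeds; "joint_efforts": joint torques, N m; "tool_pos": TCP position; "eef_rot": TCP orientation; "ft_force": force on the tool from outside, world axes, zero at the start; "moment": the same for the moment, N m; "width": finger opening in m; "grip_force": force on a finger pad.
Only numpy, scipy, OpenCV 4.12 (cv2) and the standard library are available. Lean on these libraries where they do the work, as an engineer would, in place of code of your own. Each camera call takes 0.05 s, during which the arm holds its last target. There are 200 camera calls.

## Working session

There is one attempt and no reset: what is moved stays moved. The work goes in short steps, Python scripts to look and compute and a tool call to move; the robot and the scene stay as the last step left them, time stands still between calls to the robot, and variables do not carry over. Pictures are saved under pics/ and viewed, at most 10 in all, crops included, and the job is handed in when it is done.

Besides the shell and the picture viewer there is one more tool, called after "Request:" as a command line: name --pt "numbers of a row" for each row, then --argument value for the rest. jog_arm: Moves the arm, as the interface text tells. Its arguments: {"type":"object","properties":{"plan":{"type":"array"}},"required":["plan"]}

```bash
mkdir -p pics; cat > h.py <<'E'
import numpy as np, cv2
from cell import arm, vision
def snap(n,f):
    s=vision.snapshot(n); cv2.imwrite(f,cv2.cvtColor(s["image"],cv2.COLOR_RGB2BGR)); return s
def w(s,u,v,z):
    K=np.array(s["mtx"]);p=np.array([(u-K[0,2])/K[0,0],(v-K[1,2])/K[1,1]]);q=p.copy()
    for _ in range(20): q=p/(1+s["k1"]*(q@q))
    R=np.array(s["R"]);t=np.array(s["t"]);d=R.T@np.r_[q,1];c=-R.T@t
    return c+d*(z-c[2])/d[2]
E
python3 - <<'E'
from h import *
for n in("top","scene"):
    s=snap(n,f"pics/{n}0.png"); print(n,s["mtx"],s["k1"],-np.array(s["R"]).T@s["t"])
o=arm.observe();print(o["time"],o["tool_pos"],o["eef_rot"],o["ft_force"])
E
```

```text
top [[524.07309953   0.         320.15667865]
 [  0.         524.07309953 240.68024115]
 [  0.           0.           1.        ]] -0.12512228620656068 [0.38312315 0.01544932 1.16581438]
scene [[599.90365599   0.         319.65340891]
 [  0.         599.90365599 242.1164848 ]
 [  0.           0.           1.        ]] 0.04835702099292026 [ 1.0955013  -0.4238955   0.74462972]
0.1 [0.17526853 0.57329921 0.2177044 ] [-1.81647517e-04  1.47863686e-01  9.89007420e-01 -7.87418194e-04] [-0.43626724 -1.22131705 -0.16243089]
```

View pics/top0.png

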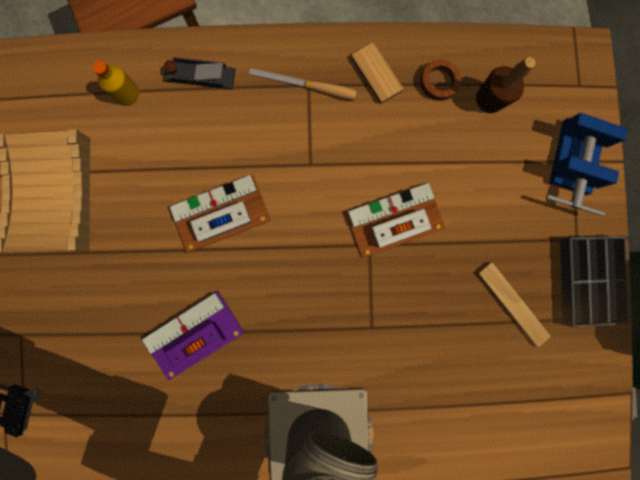

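View pics/scene0.png

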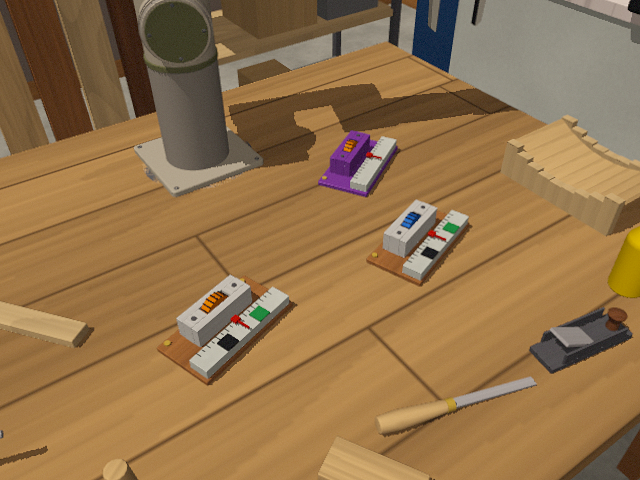

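The top view shows three candidates:
- Orange wheel in an aluminium housing on a wooden base, at about (402,228).
- Blue-wheeled gauge at about (220,221), not to be disturbed.
- Purple look-alike, also with an orange wheel, at about (195,347), to be left alone.

By the description I choose (402,228), and I'll check it in a close crop.

```bash
python3 - <<'E'
import cv2
i=cv2.imread("pics/top0.png")[175:265,335:455]
cv2.imwrite("pics/c1.png",cv2.resize(i,None,fx=6,fy=6,interpolation=cv2.INTER_CUBIC))
E
```

```text
(no output)
```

View pics/c1.png

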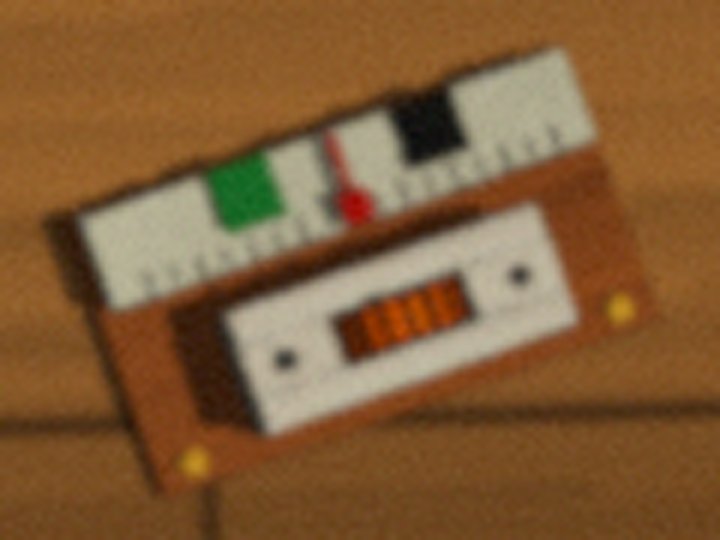

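The crop confirms it: orange wheel, aluminium housing, wooden base. The slot centre is at about crop (404,317). The green plate is at (245,191), the red pointer runs from (330,135) to its knob at (355,205), and the black plate is on the other side.

```bash
python3 - <<'E'
from h import *
from scipy.spatial.transform import Rotation as Ro
s=vision.snapshot("top")
f=lambda a,b,z: w(s,335+(a+.5)/6-.5,175+(b+.5)/6-.5,z)
A,B=f(287,359,.048),f(519,276,.048)
sl=np.array([f(405,318,.055),(A+B)/2]); print(sl)
yw=(A-B)[:2];yw/=np.linalg.norm(yw);xw=np.array([yw[1],-yw[0]]);print("y",yw,"x",xw,np.arctan2(yw[1],yw[0]))
e=[f(82,218,.028),f(563,50,.028)];d=e[0]-e[1];print("rail ang",np.arctan2(d[1],d[0]),np.linalg.norm(d))
c=sl[1,:2]
for n,p in dict(green=f(245,191,.031),ptr0=f(330,138,.036),ptr1=f(355,205,.036),black=f(429,125,.031)).items():
    print(n,p,(p[:2]-c)@xw,(p[:2]-c)@yw)
o=arm.observe();R=Ro.from_quat(np.array(o["eef_rot"])[[1,2,3,0]]);print(R.as_matrix().round(3),o["tool_pos"])
E
```

```text
[[ 0.4577097  -0.1905322   0.055     ]
 [ 0.4584254  -0.19128007  0.048     ]]
y [-0.31041812  0.95060012] x [0.95060012 0.31041812] 1.886429181092654
rail ang 1.8839513550930385 0.18905951862475556
green [ 0.5070956  -0.13784132  0.031     ] 0.06285425276274983 0.035690770880021525
ptr0 [ 0.52522369 -0.16891047  0.036     ] 0.07044239102177415 0.0005291493975492379
ptr1 [ 0.50055369 -0.17719407  0.036     ] 0.044419710203278194 0.00031277628717241065
black [ 0.52988872 -0.20644583  0.031     ] 0.06322530701841682 -0.036600080097861726
[[-0.956  0.292 -0.001]
 [ 0.292  0.956 -0.001]
 [ 0.    -0.001 -1.   ]] [0.17529357 0.57337424 0.2178277 ]
```

Request:
jog_arm --pt "0 0 0 0 0 -0.153 0" --pt "0 0 0 0 0 -0.153 0" --pt "0 0 0 0 0 -0.153 0" --pt "0 0 0 0 0 -0.153 0" --pt "-15.5 -54 0 0 0 0 0" --pt "-15.5 -54 0 0 0 0 0" --pt "-15.5 -54 0 0 0 0 0" --pt "-15.5 -54 0 0 0 0 0" --pt "-15.5 -54 0 0 0 0 0" --pt "-15.5 -54 0 0 0 0 0" --pt "-15.5 -54 0 0 0 0 0" --pt "-15.5 -54 0 0 0 0 0"

```text
time: 1.65
tool_pos: [0.4279, 0.1998, 0.2186]
eef_rot: [0.0, -0.157, 0.988, 0.0]
ft_force: [0.2, 0.4, 0.3]
width: 0.0008
grip_force: 0.0
```

Request:
jog_arm --pt "13 -55.5 0 0 0 0 0" --pt "13 -55.5 0 0 0 0 0" --pt "13 -55.5 0 0 0 0 0" --pt "13 -55.5 0 0 0 0 0" --pt "13 -55.5 0 0 0 0 0" --pt "13 -55.5 0 0 0 0 0" --pt "13 -55.5 0 0 0 0 0" --pt "0 0 45 0 0 0 0" --pt "0 0 45 0 0 0 0" --pt "0 0 45 0 0 0 0" --pt "0 0 0 0 0 0 0" --pt "0 0 0 0 0 0 0"

```text
time: 3.15
tool_pos: [0.462, -0.1964, 0.0852]
eef_rot: [0.001, -0.157, 0.988, -0.0]
ft_force: [0.4, 0.6, 1.1]
width: 0.0005
grip_force: 0.0
```

```bash
python3 - <<'E'
from h import *
s=snap("scene","pics/s1.png")
i=cv2.imread("pics/s1.png")[220:400,130:330]
cv2.imwrite("pics/c2.png",cv2.resize(i,None,fx=3.3,fy=3.3,interpolation=cv2.INTER_CUBIC))
o=arm.observe();c=np.array([.458,-.191]);d=o["tool_pos"][:2]-c
print(o["tool_pos"],o["ft_force"],"gx",d@[.9506,.3104],"gy",d@[-.3104,.9506],o["qpos"])
E
```

```text
[ 0.46267471 -0.19680148  0.08609302] [ 0.32789191 -0.19991116  0.22250507] gx 0.002642998988627896 gy -0.006965919988100021 [-5.04177618e-01 -3.00281997e-02  1.90297269e+00 -4.13150320e-06
  1.26531302e+00 -2.39033646e+00]
```

View pics/c2.png

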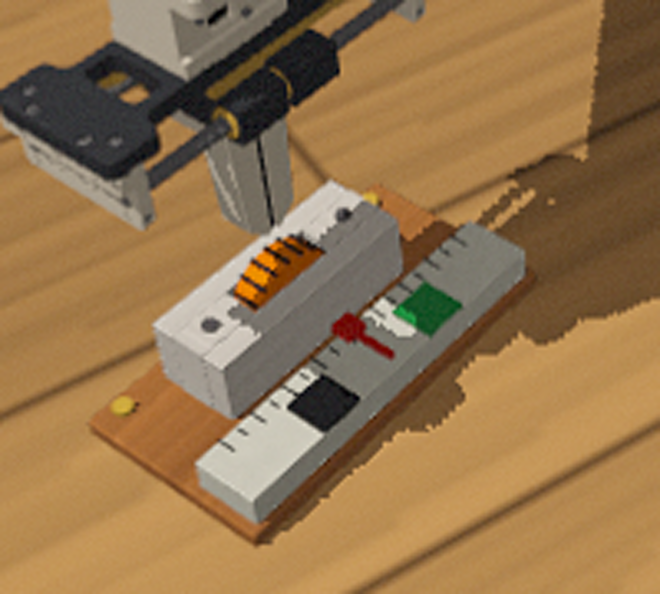

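The picture shows the shut fingertips at about crop (255,215), hanging above the orange wheel at (275,270), well clear of the pointer knob at (348,328). The green plate is at (428,308). I'll centre the tip and descend.

Request:
jog_arm --pt "2.5 -3 10 0 0 0 0" --pt "0 0 10 0 0 0 0" --pt "0 0 5 0 0 0 0" --pt "0 0 1 0 0 0 0" --pt "0 0 0 0 0 0 0" --pt "0 0 0 0 0 0 0"

```text
time: 3.95
tool_pos: [0.4597, -0.2, 0.0579]
eef_rot: [-0.0, -0.157, 0.988, -0.0]
ft_force: [-2.2, -0.5, 5.2]
width: 0.0006
grip_force: 2.6
```

Request:
jog_arm --pt "0 0 1 0 0 0 0" --pt "0 0 0 0 0 0 0"

```text
time: 4.2
tool_pos: [0.46, -0.2006, 0.0577]
eef_rot: [0.0, -0.157, 0.988, -0.001]
ft_force: [-5.4, -2.1, 11.0]
width: 0.0004
grip_force: 5.0
```

Request:
jog_arm --pt "0 3 -0.3 0 0 0 0" --pt "0 3 0 0 0 0 0" --pt "0 3 0 0 0 0 0" --pt "0 3 0 0 0 0 0" --pt "0 3 0 0 0 0 0" --pt "0 3 0 0 0 0 0" --pt "0 0 0 0 0 0 0"

```text
time: 5.08
tool_pos: [0.4543, -0.1829, 0.0575]
eef_rot: [0.0, -0.157, 0.988, -0.0]
ft_force: [-3.4, -0.0, 6.2]
width: 0.0006
grip_force: 3.5
```

```bash
python3 - <<'E'
from h import *
s=snap("scene","pics/s2.png")
i=cv2.imread("pics/s2.png")[220:400,130:330]
cv2.imwrite("pics/c3.png",cv2.resize(i,None,fx=3.3,fy=3.3,interpolation=cv2.INTER_CUBIC))
o=arm.observe();c=np.array([.458,-.191]);d=o["tool_pos"][:2]-c
print(o["tool_pos"],o["ft_force"],"gx",d@[.9506,.3104],"gy",d@[-.3104,.9506])
E
```

```text
[ 0.45425318 -0.1828291   0.05744264] [-3.50815628 -0.40969231  7.18216365] gx -0.0010254807728817706 gy 0.008930269444539476
```

View pics/c3.png

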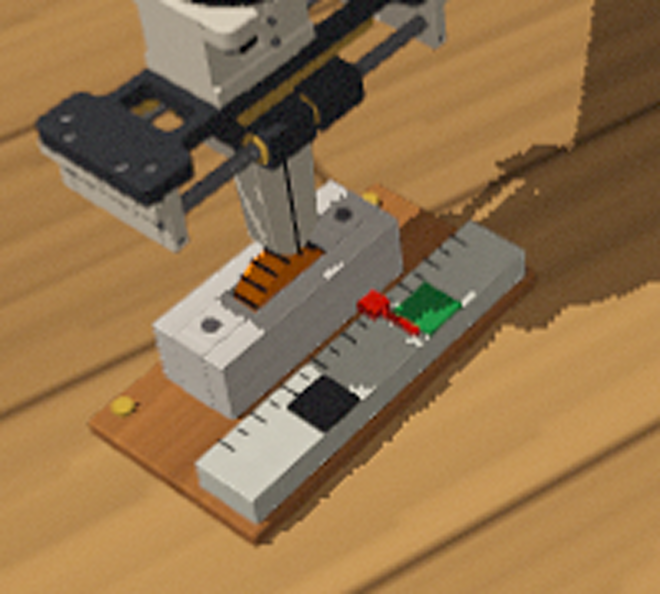

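The pointer rolled with the wheel. Its mid-bar is now at about crop (398,318), some 18 mm along and short of the green plate at (428,308). I'll lift, go back and make a second stroke.

Request:
jog_arm --pt "0 0 -10 0 0 0 0" --pt "0 -9 0 0 0 0 0" --pt "0 -9 0 0 0 0 0" --pt "0 0 0 0 0 0 0" --pt "0 0 8 0 0 0 0" --pt "0 0 2 0 0 0 0" --pt "0 0 0 0 0 0 0"

```text
time: 6.0
tool_pos: [0.4602, -0.2004, 0.0577]
eef_rot: [0.0, -0.157, 0.988, -0.001]
ft_force: [-1.8, -1.5, 8.6]
width: 0.0001
grip_force: 4.3
```

Request:
jog_arm --pt "0 3 0 0 0 0 0" --pt "0 3 0 0 0 0 0" --pt "0 3 0 0 0 0 0" --pt "0 3 0 0 0 0 0" --pt "0 3 0 0 0 0 0" --pt "0 3 0 0 0 0 0" --pt "0 0 0 0 0 0 0" --pt "0 0 -10 0 0 0 0" --pt "0 0 -50 0 0 0 0" --pt "0 0 -50 0 0 0 0" --pt "0 0 0 0 0 0 0"

```text
time: 7.38
tool_pos: [0.4568, -0.1839, 0.172]
eef_rot: [0.003, -0.157, 0.988, -0.002]
ft_force: [-0.1, -0.5, 0.6]
width: 0.0006
grip_force: 0.0
```

```bash
python3 - <<'E'
from h import *
s=snap("scene","pics/s3.png")
i=cv2.imread("pics/s3.png")[220:400,130:330]
cv2.imwrite("pics/c4.png",cv2.resize(i,None,fx=3.3,fy=3.3,interpolation=cv2.INTER_CUBIC))
o=arm.observe()
print(o["time"],o["tool_pos"],o["ft_force"])
E
```

```text
7.425 [ 0.45548691 -0.1831561   0.16920061] [ 0.83116875 -1.33460622  0.17479255]
```

View pics/c4.png

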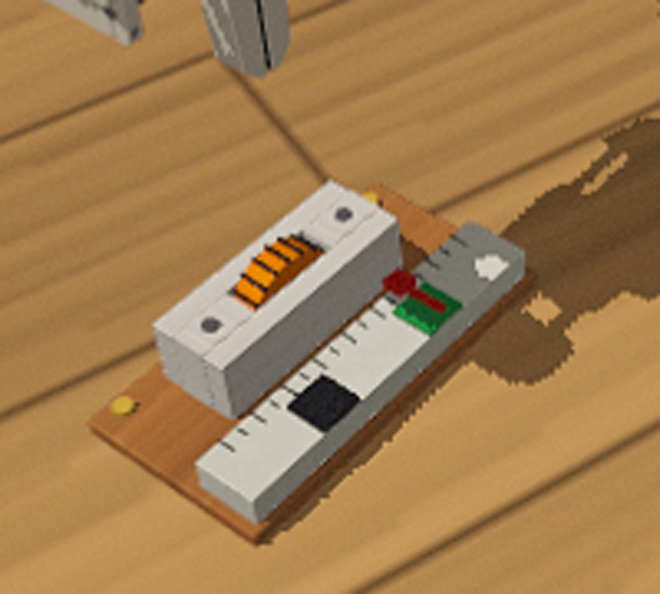

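The red bar now lies across the green plate: bar from the knob at (400,283) to its outer end at (442,308), plate centre at about (428,306). I'll check this numerically.

```bash
python3 - <<'E'
from h import *
s=vision.snapshot("scene"); c=np.array([.458,-.191])
for n,a,b,z in[("bar",425,297,.036),("end",442,308,.036),("g_outer-",434,332,.031),("g_outer+",463,302,.031),("black",323,402,.031)]:
    p=w(s,130+a/3.3,220+b/3.3,z)[:2]-c;print(n,p@[.9506,.3104],p@[-.3104,.9506])
o=arm.observe();print(o["ft_force"],np.abs(o["qd"]).max())
E
```

```text
bar 0.0645504943287503 0.03428854598245674
end 0.07575058582047715 0.03384481406366152
g_outer- 0.07950544914181666 0.023275852252324345
g_outer+ 0.07809905479251229 0.046019315015305054
black 0.06666872343945603 -0.039032246047149194
[ 0.94893801  0.3521406  -0.33973381] 0.0382723756594124
```

The pointer is at y ≈ 34 mm and the mark's centre at about 34.6 mm, so it is within tolerance, and the tool is clear. I'm handing in.

Request:
jog_arm --pt "0 0 0 0 0 0 0" --pt "0 0 0 0 0 0 0" --pt "0 0 0 0 0 0 0"

```text
time: 7.85
tool_pos: [0.4537, -0.1823, 0.166]
eef_rot: [-0.001, -0.157, 0.988, 0.001]
ft_force: [0.2, -0.7, 0.2]
width: 0.0003
grip_force: 0.0
```

```bash
python3 -c "
from cell import arm
print(arm.finish_job())"
```

```text
the job is handed in; nothing more can be done
None
```

I rolled the orange wheel in two strokes and handed the job in at about 8 s: by camera the pointer stands within about 1 mm of the green mark's centre, the fingers touched only that wheel, the arm is clear, and the hand-in returned no verdict.

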